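Find the screen calibration sensor in the lidded boxes

ROBOT

A 7-joint arm with a two-finger parallel gripper is mounted at the origin on the work surface. World frame = base frame: x ahead of the robot, y to its left, z up, the work surface at z = 0. Lengths are in m, angles in degrees, forces in N, time in s.
With the tool pointing down it reaches from about 0.4 to 0.85 m from the base axis. Payload 10.4 kg.
Tool frame: the origin (TCP) lies midway between the tips of the shut fingers; the grasp point (between the pads) lies 19 mm behind it; y points along the fingers, x is the direction in which the jaws open and shut, and the axes are right-handed (so a half turn about y gives the same grasp; the last joint's range is limited). The gripper opens to 87 mm and grips with 3 to 60 N. Pads are 19 mm wide; open, the fingers measure 117 mm over their backs; the gripper's body (75 mm by 190 mm) begins 51 mm behind the grasp point.
Start: joints at [71.299, 19.034, -3.707, 83.658, 1.238, 77.344, -5.071], TCP at [0.187, -0.596, 0.223] pointing down, gripper open.
Joint ranges: [-148.97, 148.97], [-28.65, 121.19], [-84.17, 76.75], [9.2, 138.47], [-72.65, 252.65], [3.7, 117.97], [-149.18, 149.18]. Speed limits (degrees/s): [127.2, 127.2, 159.86, 159.86, 180, 180, 180].

INTERFACE

Orientations are given as [roll, pitch, yaw] about the fixed x, y, z axes, in that order (R = Rz(yaw) Ry(pitch) Rx(roll)).
In Python, from workcell import * gives the robot as it stands. The module is installed in compiled form; this text tells all that it offers.
- The arm moves only by the tool servo_tool, never from a script. Its argument "moves" is text: rows parted by semicolons, each of 7 numbers parted by spaces: the turn, a rotation vector about the tool's x, y, z in rad, then the shift along the tool's x, y, z in mm, then the opening, from -1 (shut) to 1 (fully open). In form: wx wy wz dx dy dz hand; .... A call has 1 to 20 rows; each row is the pose to reach, as a shift and turn from the pose measured when the call began, along the tool's axes at that moment; what a row does not reach only later rows make up. A row lasts 1/8 s, in which the tool goes at most 62.5 mm and 10.7 degrees, less where a joint would pass 70% of its speed; a pose out of reach is approached as far as the arm can. A call with a gripper value outside its range is refused whole. The fingers move at their own pace and stop on an object; "squeeze" is the grip in N (left out, the last holds). Time passes only in rows, so rows that repeat a pose let the fingers close. It gives the time, the measured TCP pose, the force and the opening at its end, in the units of the state.
- sense(): the state, without advancing time (a new reading comes with each control period).
- read_camera(name): name is "scene" or "top" or "wrist"; returns a dict with "frame" (400x640x3 uint8, blue, green, red), "depth" (400x640 float32, m along the optical axis (not along the pixel's ray), 0 where there is no reading), "fov_y" (degrees; the focal length in pixels is half the picture's height over the tangent of half this angle, whatever the lens; pixels are square), "cx", "cy" (the principal point, pixels), "pose" (4x4, takes a point from camera to world coordinates); the wrist camera has in their place "mount" (4x4, takes a point from camera to tool coordinates, whose origin is the TCP and whose axes are the tool frame's). Camera axes: x right, y down, z forward; pixel columns grow to the right and rows downward; lengths in m; the calibration is good to about 2 mm. A picture is of the moment at which its call begins: read the wrist's pose just before it.
- close_job(): hands the job in, once; it reports no verdict.
The state is a dict: "clock": time; "q": joint angles; "joint_vel": joint speeds; "joint_efforts": joint torques, N m; "tcp_pos": TCP position; "tcp_rot": TCP orientation; "force": force on the tool from outside, world axes, zero at the start; "ft_torque": the same for the moment, N m; "width": finger opening in m.
Only numpy, scipy, OpenCV 4.12 (cv2) and the standard library are available. Lean on these libraries where they do the work, as an engineer would, in place of code of your own. Each camera call takes 0.05 s, during which the arm holds its last target.

TASK

The screen calibration sensor (black puck with an orange band) is in one of the three lidded boxes. Look into them one at a time in the order white, dark grey, blue, lifting each lid well up to see inside and shutting it before opening the next, and go no further once you have found it; then set the sensor down gently, upright, in the wooden tray. Finish with all three boxes fully shut, the other things left in their boxes and nothing else on the desk disturbed.

Things in the scene. Friction and masses are not known exactly. Their poses are not given: they have to be found in the camera images.
- box_white: the white lidded box (to be looked into first): fixed to the desk, 120 (x) x 135 (y) x 60 mm high without its lid, walls 5 mm. Origin: centre of its underside, z up; its +x side carries the lid's hinge, which runs along its y axis; the lid's handle is near its -x side, which faces roughly towards the robot. Its inner floor (110 x 125 mm) is 12 mm above the desk
- lid_white (a joint): angle of the white box's lid: 0 fully shut, grows as it opens upward and away about the hinge, stop at 1.9 rad; a stiff friction hinge (0.13 N m, about 2 N at the handle): the lid stays at any angle it is left at, so it must be brought fully shut. The lid weighs 120 g and is 6 mm thick
- lid_white_handle (a point): middle of the white lid's handle, a round dark steel bar 10 mm thick and 68 mm long lying along the hinge direction on a post at each end, its centre 40 mm above the lid's top face; with the lid shut it lies 100 mm from the hinge towards the box's -x side, 46 mm higher than the hinge (106.5 mm above the desk)
- lid_white_hinge (a point): point on the white lid's hinge line, at the middle of the box's +x rim, 60.5 mm above the desk
- box_grey: the dark grey lidded box (to be looked into second): fixed to the desk, 120 (x) x 135 (y) x 60 mm high without its lid, walls 5 mm. Origin: centre of its underside, z up; its +x side carries the lid's hinge, which runs along its y axis; the lid's handle is near its -x side, which faces roughly towards the robot. Its inner floor (110 x 125 mm) is 12 mm above the desk
- lid_grey (a joint): angle of the grey box's lid: 0 fully shut, grows as it opens upward and away about the hinge, stop at 1.9 rad; a stiff friction hinge (0.13 N m, about 2 N at the handle): the lid stays at any angle it is left at, so it must be brought fully shut. The lid weighs 120 g and is 6 mm thick
- lid_grey_handle (a point): middle of the grey lid's handle, a round dark steel bar 10 mm thick and 68 mm long lying along the hinge direction on a post at each end, its centre 40 mm above the lid's top face; with the lid shut it lies 100 mm from the hinge towards the box's -x side, 46 mm higher than the hinge (106.5 mm above the desk)
- lid_grey_hinge (a point): point on the grey lid's hinge line, at the middle of the box's +x rim, 60.5 mm above the desk
- box_blue: the blue lidded box (to be looked into last): fixed to the desk, 120 (x) x 135 (y) x 60 mm high without its lid, walls 5 mm. Origin: centre of its underside, z up; its +x side carries the lid's hinge, which runs along its y axis; the lid's handle is near its -x side, which faces roughly towards the robot. Its inner floor (110 x 125 mm) is 12 mm above the desk
- lid_blue (a joint): angle of the blue box's lid: 0 fully shut, grows as it opens upward and away about the hinge, stop at 1.9 rad; a stiff friction hinge (0.13 N m, about 2 N at the handle): the lid stays at any angle it is left at, so it must be brought fully shut. The lid weighs 120 g and is 6 mm thick
- lid_blue_handle (a point): middle of the blue lid's handle, a round dark steel bar 10 mm thick and 68 mm long lying along the hinge direction on a post at each end, its centre 40 mm above the lid's top face; with the lid shut it lies 100 mm from the hinge towards the box's -x side, 46 mm higher than the hinge (106.5 mm above the desk)
- lid_blue_hinge (a point): point on the blue lid's hinge line, at the middle of the box's +x rim, 60.5 mm above the desk
- sensor: the wanted screen calibration sensor: a black upright round puck, 44 mm in diameter, 32 mm high, about 80 g, with an orange band round its side and an orange disc on top. Origin: centre of its underside, z axis up. It starts upright on the inner floor of one of the three boxes, near the middle (at least 28 mm clear of the side walls)
- tray: open square desk tray, dark wood rim with a cork floor, fixed: 130 x 130 mm outside, 120 x 120 mm inside, rim 16 mm high, floor 7 mm above the desk. Origin: centre of its underside, axes along its sides
- reader: not wanted: small white block (card reader), 44 x 30 x 22 mm, in another of the boxes. Origin: centre of its underside
- tub: not wanted: small white tub with a green cap, 41 mm in diameter, 32 mm high, in another of the boxes. Origin: centre of its underside
- tumbler: bystander, loose: pink drinking tumbler, 78 mm in diameter, 176 mm tall. Origin: centre of its underside
- mouse: bystander, loose: black computer mouse, 100 x 60 x 32 mm, on a blue mat. Origin: centre of its underside
- stapler: bystander, loose: red stapler, 120 x 30 x 34 mm. Origin: centre of its underside
- notes: bystander, loose: yellow pad of notes, 75 x 75 x 18 mm. Origin: centre of its underside
- pencup: bystander, loose: dark round pen cup, 72 mm in diameter, 85 mm tall, pens to 125 mm. Origin: centre of its underside
- keyboard: bystander, loose: black keyboard, 140 x 430 x 21 mm. Origin: centre of its underside
- clipbox: bystander, loose: clear open box of clips, 70 x 90 x 35 mm. Origin: centre of its underside

How it is judged:
By the outcome, as a careful person would: the job done as asked, in the order asked, and still so for the second after the job is handed in, with the robot touching nothing.
It also fails if it takes over 72 s, if anything falls off the work surface, if the arm or the gripper's body presses on something with over 40 N, if the wrist force passes 120 N, or if a joint passes its speed limit or range.

## Working session

There is one attempt and no reset: what is moved stays moved. The work goes in short steps, Python scripts to look and compute and a tool call to move; the robot and the scene stay as the last step left them, time stands still between calls to the robot, and variables do not carry over. Pictures are saved under pics/ and viewed, and the job is handed in when it is done.

Besides the shell and the picture viewer there is one more tool, called after "Call:" as name(argument=value, ...) on one line, values as JSON. servo_tool: Moves the arm, as the interface text tells. Its arguments: {"type":"object","properties":{"moves":{"type":"string"},"squeeze":{"type":"number"}},"required":["moves"]}

```bash
mkdir -p pics; cat > h.py <<'E'
from workcell import *
import numpy as np, cv2
from scipy.spatial.transform import Rotation as R
def shot(n,fn):
    c=read_camera(n); cv2.imwrite('pics/'+fn,c['frame']); return c
def f(c): return 200/np.tan(np.radians(c['fov_y']/2))
def toolpose(s):
    T=np.eye(4);T[:3,:3]=R.from_euler('xyz',s['tcp_rot'],degrees=True).as_matrix();T[:3,3]=s['tcp_pos'];return T
def cloud(c,T):
    v,u=np.mgrid[:400,:640];d=c['depth'];F=f(c)
    P=np.stack([(u-c['cx'])/F*d,(v-c['cy'])/F*d,d],-1)@T[:3,:3].T+T[:3,3]
    return P
E
python3 - <<'E'
from h import *
s=sense();print(s)
for n in('scene','top'):
    c=shot(n,n+'0.png');print(n,c['fov_y'],c['cx'],c['cy'],c['pose'].round(3).tolist())
c=shot('wrist','w0.png');print(c['mount'].round(3).tolist(),c['fov_y'])
E
```

```text
{'clock': 0.0, 'q': array([71.29841376, 19.07284859, -3.70768551, 83.70576798,  1.23729457,
       77.34224337, -5.07188078]), 'joint_vel': array([ 0.01195101, -0.0652773 ,  0.00057089, -0.04742514, -0.07053452,
        0.05605552,  0.09466688]), 'joint_efforts': array([-9.22500271e-05, -6.23256326e+01,  2.47239880e-02, -3.89906859e+01,
       -6.12621219e-02,  3.95403779e-02,  6.64520394e-05]), 'tcp_pos': array([ 0.1868593 , -0.5960137 ,  0.22174641]), 'tcp_rot': array([-9.00031993e+01,  8.09570855e-02, -7.25927541e+01]), 'force': array([-0.82393104, -0.36607827,  0.69314133]), 'ft_torque': array([-0.02495087,  0.07255723,  0.02518922]), 'width': 0.08711777681571004}
scene 55.53517812011652 324.91890109078537 195.6021709513265 [[-0.368, 0.8, -0.474, 1.114], [0.93, 0.319, -0.184, 0.239], [0.004, -0.509, -0.861, 1.094], [0.0, 0.0, 0.0, 1.0]]
top 55.40626223799014 305.39400148248893 197.79698558881734 [[-0.029, -0.998, 0.048, 0.495], [-1.0, 0.029, 0.007, 0.025], [-0.008, -0.048, -0.999, 1.157], [0.0, 0.0, 0.0, 1.0]]
[[1.0, -0.001, -0.0, 0.001], [-0.0, -0.269, 0.963, -0.162], [-0.001, -0.963, -0.269, 0.073], [0.0, 0.0, 0.0, 1.0]] 67.76647449732724
```

View pics/top0.png

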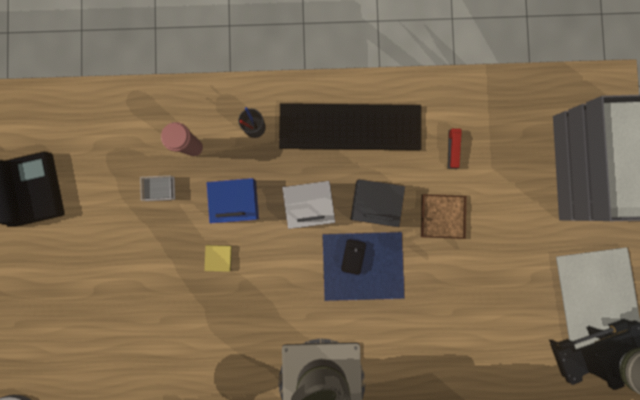

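View pics/scene0.png

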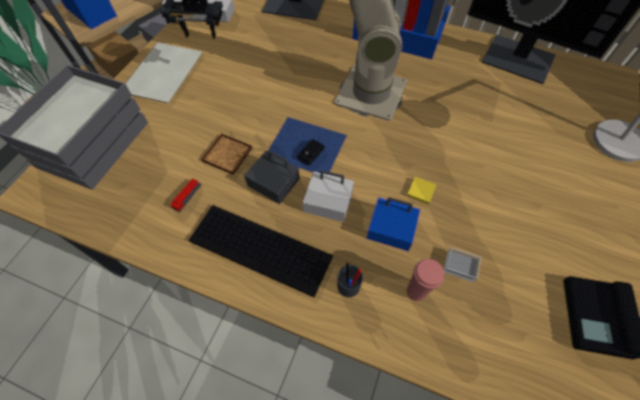

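View pics/w0.png

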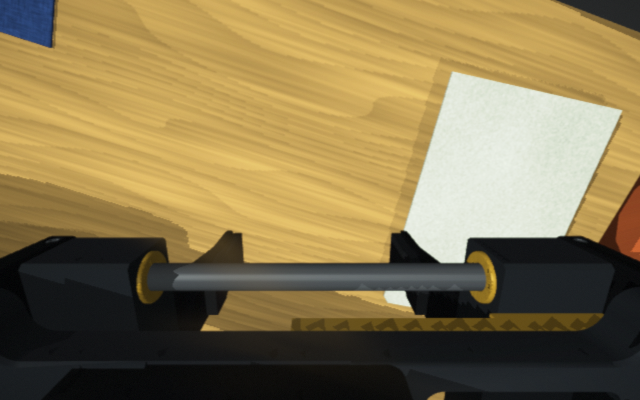

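The views show, left to right in the top picture: blue box (232,201), white (308,204), dark grey (378,202) and the tray (443,216). The handles are on the robot side. Next I measure them.

```bash
python3 - <<'E'
from h import *
c=read_camera('top');P=cloud(c,c['pose']);hsv=cv2.cvtColor(c['frame'],cv2.COLOR_BGR2HSV)
z=P[...,2]
print('desk z',z[300:320,420:520].mean())
v,u=np.mgrid[:400,:640]
for n,(u0,v0) in dict(blue=(232,201),white=(308,204),grey=(378,202)).items():
    roi=(abs(u-u0)<38)&(abs(v-v0)<38)
    m=roi&(z>.055)&(z<.08)
    pts=P[m][:,:2]; r=cv2.minAreaRect((pts*1000).astype(np.float32))
    print(n,m.sum(),'z',np.median(P[m][:,2]),r)
    h=roi&(z>.09)&(z<.13)
    if h.sum()>5: 
        q=P[h];print('  handle',h.sum(),q.mean(0).round(4),q.min(0).round(3),q.max(0).round(3), cv2.fitLine((q[:,:2]).astype(np.float32),2,0,.01,.01).ravel().round(3))
m=(abs(u-443)<30)&(abs(v-216)<30)&(z>.010)&(z<.03)
print('tray',m.sum(),cv2.minAreaRect((P[m][:,:2]*1000).astype(np.float32)))
for n,(u0,v0,r) in dict(tumbler=(178,138,30),clip=(157,188,30),pen=(252,122,20),kbd=(350,127,80),notes=(218,258,20),mouse=(354,257,20),stapler=(455,148,25)).items():
    m=(abs(u-u0)<r)&(abs(v-v0)<r)&(z>.012);q=P[m];print(n,q.min(0).round(3),q.max(0).round(3))
E
```

```text
desk z 0.0018995499137514989
blue 1863 z 0.06647311774462339 ((547.4107666015625, 246.76467895507812), (120.12947082519531, 135.53521728515625), 2.7676875591278076)
  handle 103 [0.5075 0.2441 0.1099] [0.502 0.206 0.1  ] [0.514 0.283 0.114] [ 0.048 -0.999  0.507  0.244]
white 1859 z 0.0662083422857005 ((529.3831787109375, 24.51099395751953), (119.91995239257812, 135.03097534179688), 6.146251678466797)
  handle 101 [0.4895 0.0203 0.1101] [ 0.482 -0.017  0.104] [0.497 0.057 0.117] [ 0.109 -0.994  0.49   0.02 ]
grey 1876 z 0.06588415220351318 ((528.5679931640625, -176.45126342773438), (135.36239624023438, 120.37378692626953), 79.45336151123047)
  handle 103 [ 0.4892 -0.1671  0.1094] [ 0.48  -0.206  0.101] [ 0.499 -0.131  0.115] [ 0.179  0.984  0.489 -0.167]
tray 407 ((484.1448974609375, -378.54498291015625), (131.78648376464844, 130.0398406982422), 86.00106048583984)
tumbler [0.495 0.025 0.013] [0.754 0.409 1.157]
clip [0.495 0.025 0.012] [0.629 0.523 1.157]
pen [0.495 0.025 0.012] [0.808 0.218 1.157]
kbd [ 0.495 -0.337  0.012] [0.841 0.108 1.157]
notes [0.342 0.025 0.013] [0.495 0.338 1.157]
mouse [ 0.32  -0.14   0.012] [0.495 0.025 1.157]
stapler [ 0.495 -0.436  0.012] [0.745 0.025 1.157]
```

```bash
cat >> h.py <<'E'
from scipy.spatial.transform import Slerp
def rot(yaw,tilt=0): # tool down, jaw axis along yaw
    return R.from_euler('xyz',[-90,0,yaw],degrees=True)*R.from_rotvec([0,0,np.radians(tilt)])
def plan(way):
    """way: list of (pos, R, hand, nrows)"""
    s=sense();T=toolpose(s);R0=R.from_matrix(T[:3,:3]);p0=T[:3,3];p=p0;r=R0;out=[]
    for pos,rr,hand,n in way:
        pos=np.array(pos);sl=Slerp([0,1],R.concatenate([r,rr]))
        for k in range(1,n+1):
            t=k/n;q=p+(pos-p)*t;ro=R0.inv()*sl(t);d=R0.inv().apply(q-p0)*1000
            out.append(' '.join('%.2f'%x for x in ro.as_rotvec())+' '+' '.join('%.1f'%x for x in d)+' %g'%hand)
        p=pos;r=rr
    print(len(out),'rows');print(';'.join(x.replace('-0.00','0').replace('0.00','0') for x in out))
B=dict(white=((.5294,.0245),6.15),grey=((.5286,-.1764),-10.55),blue=((.5474,.2468),2.77))
def handle(n,th):
    (cx,cy),yaw=B[n];u=np.array([np.cos(np.radians(yaw)),np.sin(np.radians(yaw))])
    a=np.radians(24.7+th);d=.06-.11008*np.cos(a);h=.0605+.11008*np.sin(a)
    return np.array([cx+u[0]*d,cy+u[1]*d,h])
def tcp_h(n,th): return handle(n,th)-[0,0,.019]
E
python3 - <<'E'
from h import *
r=rot(6.15);h=tcp_h('white',0);print(h)
plan([(h+[0,0,.13],r,1,14),(h+[0,0,.13],r,1,3)])
E
```

```text
[0.48962168 0.02021381 0.08749881]
17 rows
0 -0.10 0 -35.5 0.4 33.8 1;0 -0.20 0 -71.1 0.7 67.6 1;0 -0.29 0 -106.6 1.1 101.4 1;0 -0.39 0 -142.2 1.4 135.2 1;0 -0.49 0 -177.7 1.8 169.0 1;0 -0.59 0 -213.2 2.1 202.8 1;0 -0.69 0 -248.8 2.5 236.6 1;0 -0.79 0 -284.3 2.8 270.4 1;0 -0.88 0 -319.9 3.2 304.2 1;0 -0.98 0 -355.4 3.6 338.0 1;0 -1.08 0 -390.9 3.9 371.8 1;0 -1.18 0 -426.5 4.3 405.6 1;0 -1.28 0 -462.0 4.6 439.4 1;0 -1.37 0 -497.6 5.0 473.2 1;0 -1.37 0 -497.6 5.0 473.2 1;0 -1.37 0 -497.6 5.0 473.2 1;0 -1.37 0 -497.6 5.0 473.2 1
```

Call:
servo_tool(moves="0 -0.10 0 -35 0 34 1;0 -0.20 0 -71 1 68 1;0 -0.29 0 -107 1 101 1;0 -0.39 0 -142 1 135 1;0 -0.49 0 -178 2 169 1;0 -0.59 0 -213 2 203 1;0 -0.69 0 -249 2 237 1;0 -0.79 0 -284 3 270 1;0 -0.88 0 -320 3 304 1;0 -0.98 0 -355 4 338 1;0 -1.08 0 -391 4 372 1;0 -1.18 0 -426 4 406 1;0 -1.28 0 -462 5 439 1;0 -1.37 0 -498 5 473 1;0 -1.37 0 -498 5 473 1;0 -1.37 0 -498 5 473 1;0 -1.37 0 -498 5 473 1", squeeze=15)

```text
clock: 2.33
tcp_pos: [0.489, 0.0192, 0.2174]
tcp_rot: [-90.0, 0.0, 5.8]
force: [-0.7, -0.1, -0.9]
width: 0.0866
```

```bash
python3 - <<'E'
from h import *
s=sense();print(s['clock'],s['tcp_pos'],s['tcp_rot'],s['q'].round(1))
r=rot(6.15);h=tcp_h('white',0);print(h)
c=shot('wrist','w1.png')
plan([(h,r,0.6,6),(h,r,0,2),(h,r,-1,5)])
E
```

```text
2.325 [0.48899834 0.01919987 0.21739441] [-8.99899651e+01  2.67443690e-02  5.76512969e+00] [ 34.2   5.2 -43.5 102.1   3.7  74.1  -4.5]
[0.48962168 0.02021381 0.08749881]
13 rows
0 0 0 0.1 21.7 0.1 0.6;0 0 0 0.2 43.3 0.3 0.6;0 0 0 0.3 65.0 0.4 0.6;0 0 0 0.5 86.6 0.6 0.6;0 -0.01 0 0.6 108.3 0.7 0.6;0 -0.01 0 0.7 130.0 0.9 0.6;0 -0.01 0 0.7 130.0 0.9 0;0 -0.01 0 0.7 130.0 0.9 0;0 -0.01 0 0.7 130.0 0.9 -1;0 -0.01 0 0.7 130.0 0.9 -1;0 -0.01 0 0.7 130.0 0.9 -1;0 -0.01 0 0.7 130.0 0.9 -1;0 -0.01 0 0.7 130.0 0.9 -1
```

View pics/w1.png

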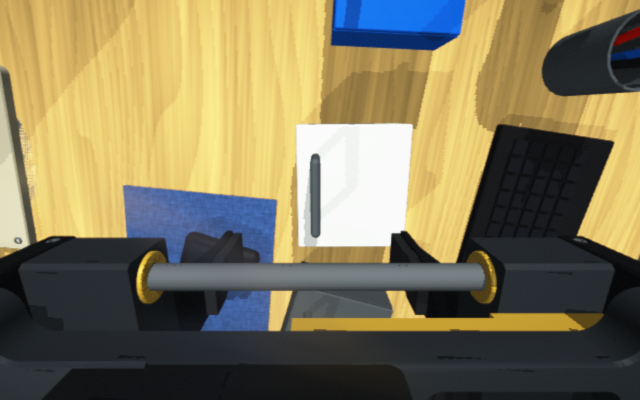

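The handle bar (u≈316, v 155–237) lies midway between the fingers. I descend and grip it.

Call:
servo_tool(moves="0 0 0 0 22 0 0.6;0 0 0 0 43 0 0.6;0 0 0 0 65 0 0.6;0 0 0 0 87 0 0.6;0 -0.01 0 0.5 108 1 0.6;0 -0.01 0 0.5 130 1 0.6;0 -0.01 0 0.5 130 1 0;0 -0.01 0 0.5 130 1 -1;0 -0.01 0 0.5 130 1 -1;0 -0.01 0 0.5 130 1 -1;0 -0.01 0 0.5 130 1 -1", squeeze=15)

```text
clock: 3.75
tcp_pos: [0.4896, 0.0203, 0.0878]
tcp_rot: [-90.0, -0.0, 6.3]
force: [0.0, 0.4, -0.2]
width: 0.0276
```

```bash
python3 - <<'E'
from h import *
s=sense();print(s['clock'],s['tcp_pos'],s['tcp_rot'],s['width'],s['force'])
r=rot(6.15)
plan([(tcp_h('white',t),r,-1,1) for t in [5,10,15,20,26,32,38,44,50,56,62,68,74,80,85,88,90]]+[(tcp_h('white',90),r,-1,3)])
E
```

```text
3.75 [0.48957289 0.02031766 0.08777482] [-8.99991725e+01 -1.06753918e-02  6.33910166e+00] 0.027575781821067506 [ 0.03321313  0.40596956 -0.18942246]
20 rows
0 0 0 4.4 -8.3 -0.1 -1;0 0 0 9.5 -16.4 -0.1 -1;0 0 0 15.4 -24.0 -0.2 -1;0 0 0 21.8 -31.2 -0.2 -1;0 0 0 30.3 -38.9 -0.2 -1;0 0 0 39.6 -45.7 -0.2 -1;0 0 0 49.6 -51.5 -0.3 -1;0 0 0 60.1 -56.3 -0.3 -1;0 0 0 71.0 -59.9 -0.3 -1;0 0 0 82.3 -62.3 -0.4 -1;0 0 0 93.7 -63.6 -0.4 -1;0 0 0 105.2 -63.7 -0.5 -1;0 0 0 116.7 -62.5 -0.5 -1;0 0 0 128.0 -60.2 -0.5 -1;0 0 0 137.2 -57.3 -0.6 -1;0 0 0 142.5 -55.3 -0.6 -1;0 0 0 146.1 -53.7 -0.6 -1;0 0 0 146.1 -53.7 -0.6 -1;0 0 0 146.1 -53.7 -0.6 -1;0 0 0 146.1 -53.7 -0.6 -1
```

Call:
servo_tool(moves="0 0 0 0 0 0 -1;0 0 0 0 0 0 -1;0 0 0 0 0 0 -1")

```text
clock: 4.12
tcp_pos: [0.488, 0.0201, 0.0875]
tcp_rot: [-90.0, 0.2, 6.3]
force: [-8.1, -0.5, 6.7]
width: 0.0093
```

Call:
servo_tool(moves="0 0 0 4 -8 0 -1;0 0 0 9 -16 0 -1;0 0 0 15 -24 0 -1;0 0 0 22 -31 0 -1;0 0 0 30 -39 0 -1;0 0 0 40 -46 0 -1;0 0 0 50 -51 0 -1;0 0 0 60 -56 0 -1;0 0 0 71 -60 0 -1;0 0 0 82 -62 0 -1;0 0 0 94 -63.5 0 -1;0 0 0 105 -63.5 0 -1;0 0 0 117 -62.5 -0.5 -1;0 0 0 128 -60 -0.5 -1;0 0 0 137 -57 -0.5 -1;0 0 0 142.5 -55 -0.5 -1;0 0 0 146 -54 -0.5 -1;0 0 0 146 -54 -0.5 -1")

```text
clock: 6.38
tcp_pos: [0.6331, 0.0357, 0.1404]
tcp_rot: [-90.0, 0.2, 6.3]
force: [-1.3, -2.1, -3.1]
width: 0.009
```

```bash
python3 - <<'E'
from h import *
s=sense();print(s['clock'],s['tcp_pos'],s['tcp_rot'],s['width'],s['force'],s['q'].round(1))
a=shot('top','t2.png')['frame'];b=shot('wrist','w2.png')['frame'];c=shot('scene','s2.png')['frame']
cv2.imwrite('pics/m2.png',np.vstack([np.hstack([cv2.resize(a[140:290,160:480],(400,187)),cv2.resize(c,(400,250))[:187]]),cv2.resize(b,(800,400))[:,:]])[:600])
E
```

```text
6.375 [0.63312284 0.03572803 0.14041161] [-90.01530896   0.2407405    6.34105758] 0.008980411950306464 [-1.25097861 -2.05805864 -3.11438206] [ 22.1  28.7 -39.6  86.2  18.7  72.1 -13.6]
```

View pics/m2.png

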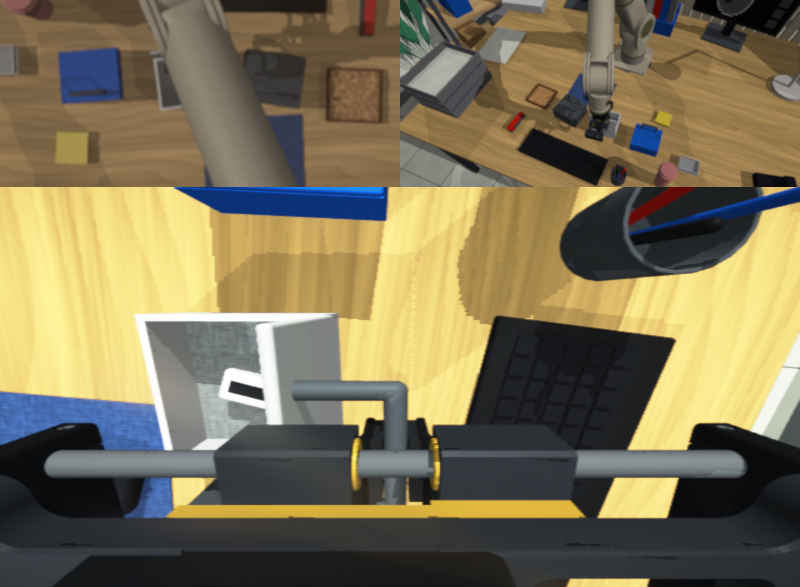

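The wrist view shows the white box open. The card reader (white block with a dark stripe, about (245,385)) is inside and there's no sensor. I shut it along the same arc.

Call:
servo_tool(moves="0 0 0 -4 -2 0 -1;0 0 0 -9 -3 0 -1;0 0 0 -18 -6 0 -1;0 0 0 -29 -8.5 0 -1;0 0 0 -41 -9.5 0 -1;0 0 0 -52 -9.5 0 -1;0 0 0 -64 -8 0 -1;0 0 0 -75 -6 0 -1;0 0 0 -86 -2 0 -1;0 0 0 -96 3 0 -1;0 0 0 -106 8 0 -1;0 0 0 -116 15 0 -1;0 0 0 -124 23 0 -1;0 0 0 -131 30 0 -1;0 0 0 -137 38 0 -1;0 0 0 -142 46 0 -1;0 0 0 -146 54 0 -1;0 0 0 -146 56 0 -1;0 0 0 -146 56 0 -1")

```text
clock: 8.9
tcp_pos: [0.4879, 0.0194, 0.0861]
tcp_rot: [-90.1, 0.2, 6.3]
force: [-2.6, 3.6, 14.0]
width: 0.0094
```

```bash
python3 - <<'E'
from h import *
s=sense();print(s['clock'],s['tcp_pos'],s['tcp_rot'],s['width'],s['force'])
E
```

```text
8.9 [0.48793645 0.01938312 0.08608671] [-90.06931397   0.20164495   6.33388076] 0.009440727600110404 [-2.59760793  3.61285654 13.99645781]
```

```bash
python3 - <<'E'
from h import *
p=sense()['tcp_pos'];r=rot(6.15);g=tcp_h('grey',0)-[.001,0,0];rg=rot(-10.55);print(g)
plan([(p,r,.3,5),(p+[0,0,.065],r,.5,3),(g+[0,0,.065],rg,.6,6),(g+[0,0,.065],rg,.6,2)])
E
```

```text
[ 0.48826774 -0.16907469  0.08749881]
16 rows
0 0 0 0.0 0.0 0.0 0.3;0 0 0 0.0 0.0 0.0 0.3;0 0 0 0.0 0.0 0.0 0.3;0 0 0 0.0 0.0 0.0 0.3;0 0 0 0.0 0.0 0.0 0.3;0 0 0 -0.1 -21.7 -0.0 0.5;0 0 0 -0.2 -43.3 -0.1 0.5;0 0 0 -0.2 -65.0 -0.1 0.5;0 0.05 0 -3.6 -65.2 -31.3 0.6;0 0.10 0 -7.1 -65.4 -62.5 0.6;0 0.15 0 -10.5 -65.6 -93.8 0.6;0 0.20 0 -13.9 -65.7 -125.0 0.6;0 0.25 0 -17.3 -65.9 -156.2 0.6;0 0.29 0 -20.7 -66.1 -187.4 0.6;0 0.29 0 -20.7 -66.1 -187.4 0.6;0 0.29 0 -20.7 -66.1 -187.4 0.6
```

Call:
servo_tool(moves="0 0 0 0 0 0 0.3;0 0 0 0 0 0 0.3;0 0 0 0 0 0 0.3;0 0 0 0 0 0 0.3;0 0 0 0 -22 0 0.5;0 0 0 0 -43 0 0.5;0 0 0 0 -65 0 0.5;0 0.05 0 -4 -65 -31 0.6;0 0.10 0 -7 -65 -62 0.6;0 0.15 0 -10.5 -65.5 -94 0.6;0 0.20 0 -14 -65.5 -125 0.6;0 0.25 0 -17 -66 -156 0.6;0 0.29 0 -20.5 -66 -187 0.6;0 0.29 0 -20.5 -66 -187 0.6;0 0.29 0 -20.5 -66 -187 0.6")

```text
clock: 10.78
tcp_pos: [0.4886, -0.1685, 0.1523]
tcp_rot: [-90.1, 0.2, -10.3]
force: [0.2, 0.6, -0.4]
width: 0.0693
```

```bash
python3 - <<'E'
from h import *
s=sense();print(s['clock'],s['tcp_pos'],s['tcp_rot'],s['force'],s['width'])
c=shot('top','t3.png');P=cloud(c,c['pose']);z=P[...,2]
g=tcp_h('grey',0)-[.001,0,0];rg=rot(-10.55)
c2=shot('wrist','w3.png');PW=cloud(c2,toolpose(s)@c2['mount'])
for nm in ('white','grey'):
    (cx,cy),yaw=B[nm];u=np.array([np.cos(np.radians(yaw)),np.sin(np.radians(yaw))]);v=np.array([-u[1],u[0]])
    for tag,Q in(('top',P),('wrist',PW)):
        d=Q[...,:2]-[cx,cy];a=d@u;b=d@v
        m=(abs(b)<.06)&(abs(a)<.055)&(Q[...,2]>.05)&(Q[...,2]<.08)
        if m.sum()>50:
            A=np.c_[a[m],np.ones(m.sum())];k=np.linalg.lstsq(A,Q[m][:,2],rcond=None)[0];print(nm,tag,m.sum(),'slope deg',np.degrees(k[0]),'z',k[1])
        m=(abs(b)<.05)&(abs(a+.04)<.02)&(Q[...,2]>.1)&(Q[...,2]<.118)
        if m.sum()>10: print(nm,tag,'handle a',a[m].mean(),'b',b[m].mean(),'zmax',np.percentile(Q[m][:,2],90))
plan([(g,rg,.6,4),(g,rg,-1,9)])
E
```

```text
10.775 [ 0.48856458 -0.16845379  0.1523082 ] [-90.08997942   0.17832847 -10.27337869] [ 0.23701584  0.5715002  -0.37944668] 0.06934440030716155
white top 1500 slope deg 0.17219824759716404 z 0.06626910671327182
white top handle a -0.040121626863946575 b -0.0003825964370236485 zmax 0.11315622735800068
white wrist 3743 slope deg -0.33590697093460986 z 0.06643781105497475
grey top 669 slope deg -0.21067565626823107 z 0.06609944066850795
grey top handle a -0.040468539315219154 b 0.02476974478983918 zmax 0.11224301367428588
grey wrist 13940 slope deg -0.019841040894411455 z 0.06637244791895659
grey wrist handle a -0.04180485508161399 b 0.0037725083678481494 zmax 0.11163297330150741
13 rows
0 0 0 0.0 16.2 -0.3 0.6;0 0 0 0.1 32.4 -0.6 0.6;0 0 0 0.1 48.7 -0.9 0.6;0 0.01 0 0.1 64.9 -1.2 0.6;0 0.01 0 0.1 64.9 -1.2 -1;0 0.01 0 0.1 64.9 -1.2 -1;0 0.01 0 0.1 64.9 -1.2 -1;0 0.01 0 0.1 64.9 -1.2 -1;0 0.01 0 0.1 64.9 -1.2 -1;0 0.01 0 0.1 64.9 -1.2 -1;0 0.01 0 0.1 64.9 -1.2 -1;0 0.01 0 0.1 64.9 -1.2 -1;0 0.01 0 0.1 64.9 -1.2 -1
```

View pics/w3.png

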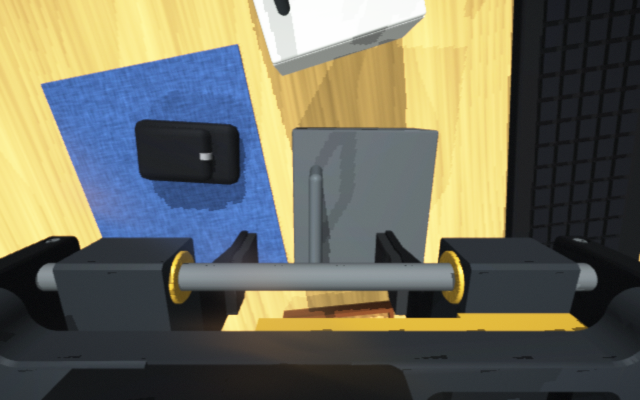

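The white box is shut (slope about 0°, lid top at 66 mm). The grey bar (u≈316) sits between the fingers, so I grip it.

Call:
servo_tool(moves="0 0 0 -0.5 16 0 0.6;0 0 0 -0.5 32 -0.5 0.6;0 0 0 -0.5 49 -1 0.6;0 0.01 0 -0.5 65 -1 0.6;0 0.01 0 -0.5 65 -1 -1;0 0.01 0 -0.5 65 -1 -1;0 0.01 0 -0.5 65 -1 -1;0 0.01 0 -0.5 65 -1 -1;0 0.01 0 -0.5 65 -1 -1;0 0.01 0 -0.5 65 -1 -1;0 0.01 0 -0.5 65 -1 -1")

```text
clock: 12.25
tcp_pos: [0.4876, -0.1688, 0.0874]
tcp_rot: [-90.1, 0.2, -10.8]
force: [-0.2, 0.1, 1.7]
width: 0.009
```

```bash
python3 - <<'E'
from h import *
s=sense();print(s['clock'],s['tcp_pos'],s['tcp_rot'],s['force'],s['width'])
E
```

```text
12.25 [ 0.48759671 -0.16876835  0.08738005] [-90.11001824   0.18696934 -10.76951749] [-0.18940213  0.14907575  1.6969032 ] 0.008959925831963648
```

Call:
servo_tool(moves="0 0 0 4 -8 0 -1;0 0 0 9 -16 0 -1;0 0 0 15 -24 0 -1;0 0 0 22 -31 0 -1;0 0 0 30 -39 0 -1;0 0 0 40 -46 0 -1;0 0 0 50 -51 0 -1;0 0 0 60 -56 0 -1;0 0 0 71 -60 0 -1;0 0 0 82 -62 0 -1;0 0 0 94 -63.5 0 -1;0 0 0 105 -63.5 0 -1;0 0 0 117 -62.5 0.5 -1;0 0 0 128 -60 0.5 -1;0 0 0 137 -57 0.5 -1;0 0 0 142.5 -55 0.5 -1;0 0 0 146 -54 0.5 -1;0 0 0 146 -54 0.5 -1")

```text
clock: 14.5
tcp_pos: [0.631, -0.1957, 0.1402]
tcp_rot: [-90.1, 0.2, -10.8]
force: [-1.9, -1.2, -3.9]
width: 0.0091
```

```bash
python3 - <<'E'
from h import *
s=sense();print(s['clock'],s['tcp_pos'],s['tcp_rot'],s['width'],s['force'],s['q'].round(1))
a=shot('top','t4.png')['frame'];b=shot('wrist','w4.png')['frame']
cv2.imwrite('pics/m4.png',np.vstack([cv2.resize(a[140:290,160:480],(400,187)),cv2.resize(b,(400,250))]))
E
```

```text
14.5 [ 0.6310279  -0.1956636   0.14021511] [-90.11453608   0.24049258 -10.7787333 ] 0.009147059150590744 [-1.90119206 -1.19285384 -3.90088097] [ 35.6  29.9 -31.2  82.1  15.8  72.6  -7.8]
```

View pics/m4.png

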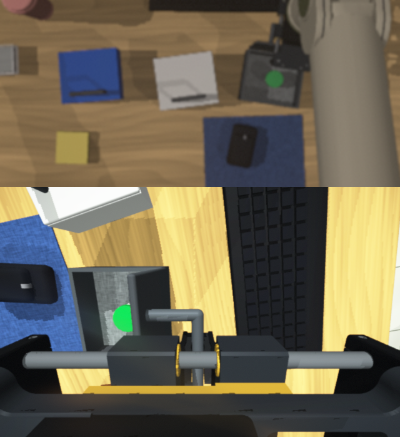

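View pics/w4.png

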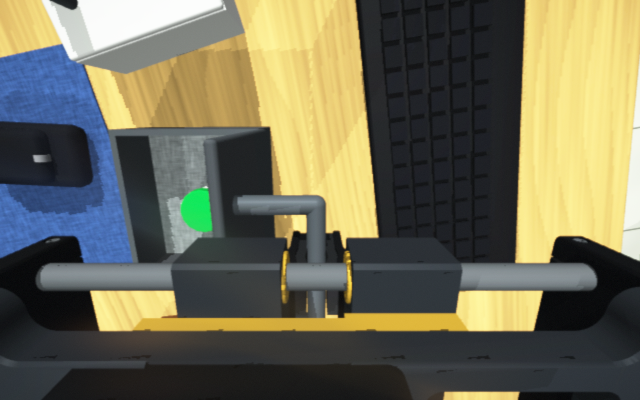

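The grey box holds the green-capped tub, at (197,210) in the wrist view, so it isn't the sensor. I shut it.

Call:
servo_tool(moves="0 0 0 -4 -2 0 -1;0 0 0 -9 -3 0 -1;0 0 0 -18 -6 0 -1;0 0 0 -29 -8.5 0 -1;0 0 0 -41 -9.5 0 -1;0 0 0 -52 -9.5 0 -1;0 0 0 -64 -8 0 -1;0 0 0 -75 -6 0 -1;0 0 0 -86 -2 0 -1;0 0 0 -96 3 0 -1;0 0 0 -106 8 0 -1;0 0 0 -116 15 -0.5 -1;0 0 0 -124 23 -0.5 -1;0 0 0 -131 30 -0.5 -1;0 0 0 -137 38 -0.5 -1;0 0 0 -142 46 -0.5 -1;0 0 0 -146 54 -0.5 -1;0 0 0 -146 56 -0.5 -1;0 0 0 -146 56 -0.5 -1")

```text
clock: 16.98
tcp_pos: [0.4875, -0.169, 0.0861]
tcp_rot: [-90.2, 0.2, -10.8]
force: [-1.1, 3.6, 15.5]
width: 0.0088
```

```bash
python3 - <<'E'
from h import *
s=sense();print(s['clock'],s['tcp_pos'],s['tcp_rot'],s['width'],s['force'])
p=s['tcp_pos'];r=rot(-10.55);g=tcp_h('blue',0)-[.0015,0,0];rg=rot(2.77);print(g)
plan([(p,r,.3,4),(p+[0,0,.065],r,.5,3),(g+[0,0,.065],rg,.6,10),(g+[0,0,.065],rg,.6,2)])
E
```

```text
16.975 [ 0.48754469 -0.16896478  0.08608879] [-90.1521717    0.18185249 -10.77940958] 0.008825127765530382 [-1.06890674  3.57947539 15.52457079]
[0.50593817 0.24486651 0.08749881]
19 rows
0 0 0 0.0 0.0 0.0 0.3;0 0 0 0.0 0.0 0.0 0.3;0 0 0 0.0 0.0 0.0 0.3;0 0 0 0.0 0.0 0.0 0.3;0 0 0 -0.1 -21.7 -0.1 0.5;0 0 0 -0.1 -43.3 -0.1 0.5;0 0 0 -0.2 -65.0 -0.2 0.5;0 -0.03 0 -6.1 -65.2 40.8 0.6;0 -0.05 0 -12.1 -65.5 81.8 0.6;0 -0.07 0 -18.0 -65.7 122.8 0.6;0 -0.10 0 -23.9 -65.9 163.8 0.6;0 -0.12 0 -29.9 -66.2 204.8 0.6;0 -0.14 0 -35.8 -66.4 245.8 0.6;0 -0.17 0 -41.7 -66.6 286.8 0.6;0 -0.19 0 -47.7 -66.8 327.8 0.6;0 -0.21 0 -53.6 -67.1 368.8 0.6;0 -0.24 0 -59.5 -67.3 409.8 0.6;0 -0.24 0 -59.5 -67.3 409.8 0.6;0 -0.24 0 -59.5 -67.3 409.8 0.6
```

Call:
servo_tool(moves="0 0 0 0 0 0 0.3;0 0 0 0 0 0 0.3;0 0 0 0 0 0 0.3;0 0 0 0 0 0 0.3;0 0 0 0 -22 0 0.5;0 0 0 0 -43 0 0.5;0 0 0 0 -65 0 0.5;0 -0.03 0 -6 -65 41 0.6;0 -0.05 0 -12 -65.5 82 0.6;0 -0.07 0 -18 -65.5 123 0.6;0 -0.10 0 -24 -66 164 0.6;0 -0.12 0 -30 -66 205 0.6;0 -0.14 0 -36 -66.5 246 0.6;0 -0.17 0 -42 -66.5 287 0.6;0 -0.19 0 -48 -67 328 0.6;0 -0.21 0 -54 -67 369 0.6;0 -0.24 0 -59.5 -67.5 410 0.6;0 -0.24 0 -59.5 -67.5 410 0.6;0 -0.24 0 -59.5 -67.5 410 0.6")

```text
clock: 19.35
tcp_pos: [0.506, 0.2444, 0.1523]
tcp_rot: [-90.1, 0.2, 2.9]
force: [0.2, -0.1, -0.1]
width: 0.0699
```

```bash
cat >> h.py <<'E'
def lids(names,s):
    c=read_camera('top');P=cloud(c,c['pose']);c2=read_camera('wrist');PW=cloud(c2,toolpose(s)@c2['mount'])
    cv2.imwrite('pics/lt_%.1f.png'%s['clock'],c['frame']);cv2.imwrite('pics/lw_%.1f.png'%s['clock'],c2['frame'])
    for nm in names:
        (cx,cy),yaw=B[nm];u=np.array([np.cos(np.radians(yaw)),np.sin(np.radians(yaw))]);v=np.array([-u[1],u[0]])
        for tag,Q in(('top',P),('wrist',PW)):
            d=Q[...,:2]-[cx,cy];a=d@u;b=d@v
            m=(abs(b)<.06)&(abs(a)<.055)&(Q[...,2]>.05)&(Q[...,2]<.08)
            if m.sum()>50:
                A=np.c_[a[m],np.ones(m.sum())];k=np.linalg.lstsq(A,Q[m][:,2],rcond=None)[0];print(nm,tag,m.sum(),'slope deg',np.degrees(k[0]).round(2),'z',k[1].round(4))
            m=(abs(b)<.05)&(abs(a+.04)<.02)&(Q[...,2]>.1)&(Q[...,2]<.118)
            if m.sum()>10: print(nm,tag,'handle a',a[m].mean().round(4),'b',b[m].mean().round(4),'zmax',np.percentile(Q[m][:,2],90).round(4))
E
python3 - <<'E'
from h import *
s=sense();print(s['clock'],s['tcp_pos'],s['tcp_rot'],s['force'],s['width'],s['q'].round(1))
lids(B,s)
g=tcp_h('blue',0)-[.0015,0,0];rg=rot(2.77)
plan([(g,rg,.6,4),(g,rg,-1,7)])
E
ls pics
```

```text
19.35 [0.50604322 0.24440174 0.15233352] [-90.14127548   0.24292982   2.9499168 ] [ 0.20683781 -0.07599294 -0.08146126] 0.06989023813764379 [ 10.1  21.2 -49.1  96.4  16.8  70.5 -39.9]
white top 1497 slope deg 0.07 z 0.0663
white top handle a -0.0401 b -0.0 zmax 0.1129
grey top 1503 slope deg -0.26 z 0.066
grey top handle a -0.0404 b 0.0016 zmax 0.1119
blue top 766 slope deg -0.1 z 0.0666
blue top handle a -0.0399 b -0.0211 zmax 0.113
blue wrist 14011 slope deg -0.02 z 0.0663
blue wrist handle a -0.0419 b 0.0042 zmax 0.1116
11 rows
0 0 0 -0.0 16.3 0.4 0.6;0 0 0 -0.1 32.5 0.7 0.6;0 0 0 -0.1 48.8 1.1 0.6;0 0 0 -0.1 65.0 1.5 0.6;0 0 0 -0.1 65.0 1.5 -1;0 0 0 -0.1 65.0 1.5 -1;0 0 0 -0.1 65.0 1.5 -1;0 0 0 -0.1 65.0 1.5 -1;0 0 0 -0.1 65.0 1.5 -1;0 0 0 -0.1 65.0 1.5 -1;0 0 0 -0.1 65.0 1.5 -1
lt_19.4.png
lw_19.4.png
m2.png
m4.png
s2.png
scene0.png
t2.png
t3.png
t4.png
top0.png
w0.png
w1.png
w2.png
w3.png
w4.png
```

Call:
servo_tool(moves="0 0 0 0 16 0 0.6;0 0 0 0 33 1 0.6;0 0 0 0 49 1 0.6;0 0 0 0 65 1.5 0.6;0 0 0 0 65 1.5 -1;0 0 0 0 65 1.5 -1;0 0 0 0 65 1.5 -1;0 0 0 0 65 1.5 -1;0 0 0 0 65 1.5 -1;0 0 0 0 65 1.5 -1;0 0 0 0 65 1.5 -1")

```text
clock: 20.82
tcp_pos: [0.5059, 0.2449, 0.0875]
tcp_rot: [-90.2, 0.2, 2.9]
force: [0.4, -0.1, 1.6]
width: 0.0096
```

Call:
servo_tool(moves="0 0 0 4 -8 0 -1;0 0 0 9 -16 0 -1;0 0 0 15 -24 0 -1;0 0 0 22 -31 0 -1;0 0 0 30 -39 0 -1;0 0 0 40 -46 0 -1;0 0 0 50 -51 0 -1;0 0 0 60 -56 0 -1;0 0 0 71 -60 0 -1;0 0 0 82 -62 0 -1;0 0 0 94 -63.5 0 -1;0 0 0 105 -63.5 0 -1;0 0 0 117 -62.5 0 -1;0 0 0 128 -60 0 -1;0 0 0 137 -57 0 -1;0 0 0 146 -54 0 -1;0 0 0 153 -50 0 -1;0 0 0 159 -47 0 -1;0 0 0 159 -47 0 -1")

```text
clock: 23.2
tcp_pos: [0.6651, 0.2531, 0.1331]
tcp_rot: [-90.2, 0.3, 2.9]
force: [-0.3, 3.0, -2.9]
width: 0.0095
```

```bash
python3 - <<'E'
from h import *
s=sense();print(s['clock'],s['tcp_pos'],s['tcp_rot'],s['width'],s['force'],s['q'].round(1))
a=shot('top','t5.png')['frame'];b=shot('wrist','w5.png')['frame']
cv2.imwrite('pics/m5.png',np.vstack([cv2.resize(a[140:290,100:420],(640,300)),cv2.resize(b,(480,300),interpolation=cv2.INTER_AREA).copy() if 0 else cv2.copyMakeBorder(cv2.resize(b,(480,300)),0,0,0,160,0)]))
E
```

```text
23.2 [0.66505126 0.25307102 0.13313884] [-90.15494175   0.26033337   2.86260502] 0.009452174456325993 [-0.26481517  2.96558646 -2.9043489 ] [  1.8  39.6 -42.2  72.7  26.1  77.5 -36.5]
```

View pics/m5.png

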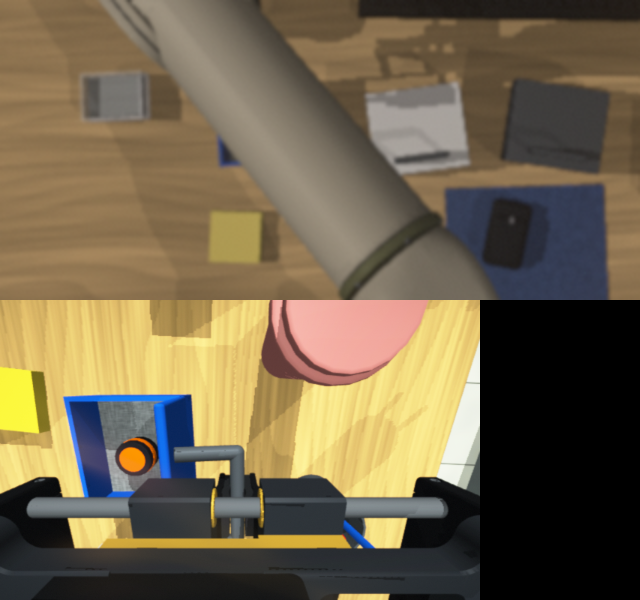

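The top view is blocked by the arm. The wrist view shows the sensor (orange disc on a black puck) standing in the blue box. I measure it.

```bash
python3 - <<'E'
from h import *
s=sense();c=read_camera('wrist');T=toolpose(s)@c['mount']
hsv=cv2.cvtColor(c['frame'],cv2.COLOR_BGR2HSV)
m=cv2.inRange(hsv,(5,150,120),(20,255,255));m[:,:80]=0;m[300:]=0
P=cloud(c,T)
k=(m>0)&(P[...,2]>.040)&(P[...,2]<.05);v,u=np.nonzero(k);print(k.sum(),u.mean(),v.mean(),P[k].mean(0),P[k].min(0),P[k].max(0))
(x,y),rad=cv2.minEnclosingCircle(np.c_[u,v].astype(np.float32));print(x,y,rad)
d=T[:3,:3]@[(x-c['cx'])/f(c),(y-c['cy'])/f(c),1];t=(.044-T[2,3])/d[2];q=T[:3,3]+d*t;print('sensor',q)
(cx,cy),yaw=B['blue'];a=np.radians(yaw);e=q[:2]-[cx,cy];print('box frame',e@[np.cos(a),np.sin(a)],e@[-np.sin(a),np.cos(a)])
# tumbler via wrist depth
k=(hsv[...,0]<12)|(hsv[...,0]>165);k&=(P[...,2]>.15)&(P[...,2]<.19)
print('tumbler',P[k].min(0),P[k].max(0))
p=s['tcp_pos'];r=rot(2.86);S=np.array([q[0],q[1],0])
plan([(p,r,-.4,3),(p+[0,0,.08],r,-.4,3),(S+[-.01,0,.215],rot(92.8),.35,11),(S+[0,0,.215],rot(92.8),.35,3)])
E
```

```text
925 176.0572972972973 212.2735135135135 [0.54015527 0.23932712 0.04452138] [0.52422024 0.22309972 0.04068323] [0.55549855 0.26030638 0.04657722]
177.0 208.0 21.189720153808594
sensor [0.54104904 0.24324008 0.044     ]
box frame -0.006515580978204192 -0.003248842645027258
tumbler [0.65052745 0.24588227 0.15140835] [0.74819065 0.3720847  0.18670566]
20 rows
0 0 0 0.0 0.0 0.0 -0.4;0 0 0 0.1 0.0 0.0 -0.4;0 0 0 0.1 0.1 0.0 -0.4;0 0 0 -0.0 -26.6 -0.1 -0.4;0 0 0 -0.1 -53.3 -0.1 -0.4;0 0 0 -0.3 -79.9 -0.2 -0.4;0 -0.14 0 -12.4 -80.0 -0.5 0.35;0 -0.29 -0.01 -24.6 -80.1 -0.8 0.35;0 -0.43 -0.01 -36.8 -80.2 -1.1 0.35;0 -0.57 -0.01 -49.0 -80.3 -1.4 0.35;0 -0.71 -0.01 -61.1 -80.3 -1.6 0.35;0 -0.86 -0.01 -73.3 -80.4 -1.9 0.35;0 -1.00 -0.01 -85.5 -80.5 -2.2 0.35;0 -1.14 -0.01 -97.7 -80.6 -2.5 0.35;0 -1.28 -0.01 -109.8 -80.7 -2.8 0.35;0 -1.43 -0.01 -122.0 -80.8 -3.0 0.35;0 -1.57 -0.01 -134.2 -80.8 -3.3 0.35;0 -1.57 -0.01 -130.9 -80.9 -3.5 0.35;0 -1.57 -0.01 -127.5 -80.9 -3.7 0.35;0 -1.57 -0.01 -124.2 -80.9 -3.8 0.35
```

Call:
servo_tool(moves="0 0 0 0 0 0 -0.4;0 0 0 0 0 0 -0.4;0 0 0 0 0 0 -0.4;0 0 0 0 -27 0 -0.4;0 0 0 0 -53 0 -0.4;0 0 0 0 -80 0 -0.4;0 -0.14 0 -12 -80 0 0.35;0 -0.29 0 -25 -80 -1 0.35;0 -0.43 0 -37 -80 -1 0.35;0 -0.57 0 -49 -80 -1.5 0.35;0 -0.71 0 -61 -80 -1.5 0.35;0 -0.86 0 -73 -80 -2 0.35;0 -1.00 0 -85 -80 -2 0.35;0 -1.14 0 -98 -80 -2.5 0.35;0 -1.28 0 -110 -80 -3 0.35;0 -1.43 0 -122 -80 -3 0.35;0 -1.57 0 -130 -80 -3 0.35;0 -1.57 0 -130 -80 -3 0.35;0 -1.57 0 -126 -80 -4 0.35;0 -1.57 0 -126 -80 -4 0.35")

```text
clock: 25.85
tcp_pos: [0.54, 0.2427, 0.214]
tcp_rot: [-89.7, 0.2, 92.7]
force: [-0.7, 0.0, 0.1]
width: 0.0587
```

```bash
cat > sens.py <<'E'
from h import *
s=sense();c=shot('wrist','w6_%.1f.png'%s['clock']);T=toolpose(s)@c['mount']
print(s['clock'],s['tcp_pos'],s['tcp_rot'],s['width'],s['force'],s['q'].round(1))
hsv=cv2.cvtColor(c['frame'],cv2.COLOR_BGR2HSV);P=cloud(c,T)
m=cv2.inRange(hsv,(5,150,100),(20,255,255))
k=(m>0)&(P[...,2]>.041)&(P[...,2]<.05)
n,l,st,ce=cv2.connectedComponentsWithStats(k.astype(np.uint8))
i=1+np.argmax(st[1:,4]);print(st[i],ce[i],P[l==i].mean(0))
x,y=ce[i];d=T[:3,:3]@[(x-c['cx'])/f(c),(y-c['cy'])/f(c),1];q=T[:3,3]+d*(.044-T[2,3])/d[2];print('sensor',q)
E
python3 sens.py; ls -t pics|head -1
```

```text
25.85 [0.53998411 0.24267813 0.21403488] [-89.73721479   0.16647794  92.68260304] 0.05865740320789141 [-0.66952215  0.03056936  0.14980364] [ 20.   29.  -65.8  86.9  26.5  81.6  45.6]
[301 174  27  27 579] [314.01727116 186.68566494] [0.54029842 0.23902653 0.04461867]
sensor [0.54038743 0.23902714 0.044     ]
w6_25.9.png
```

View pics/w6_25.9.png

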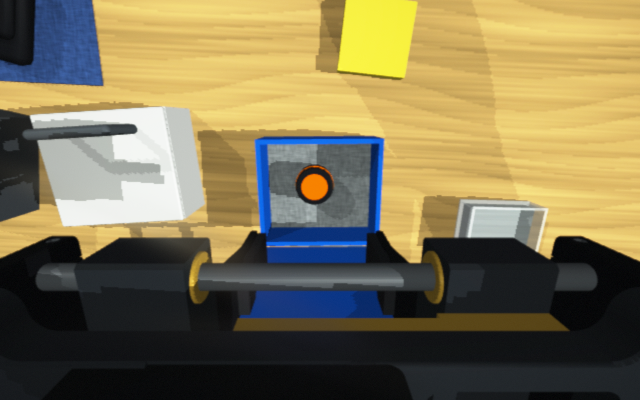

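```bash
python3 - <<'E'
from h import *
S=np.array([.5404,.2392,0]);r=rot(92.7)
plan([(S+[0,0,.1],r,.35,4),(S+[0,0,.1],r,.35,2)])
c=read_camera('top');cv2.imwrite('pics/t6.png',c['frame'])
E
```

```text
6 rows
0 0 0 -0.8 28.5 -0.3 0.35;0 0 0 -1.7 57.0 -0.5 0.35;0 0 0 -2.5 85.5 -0.8 0.35;0 0 0 -3.4 114.0 -1.1 0.35;0 0 0 -3.4 114.0 -1.1 0.35;0 0 0 -3.4 114.0 -1.1 0.35
```

View pics/t6.png

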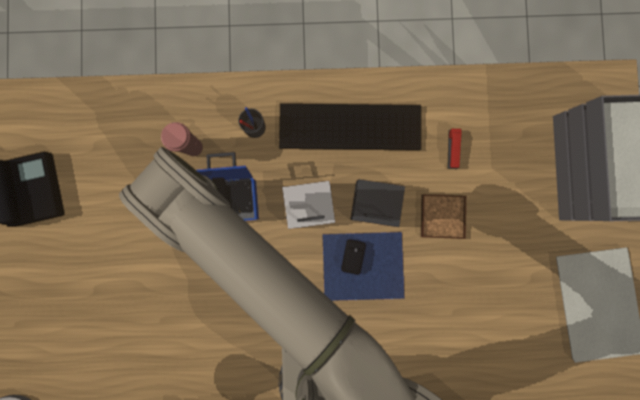

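The blue box is open with the lid standing. The sensor's disc is at (314,187), upright and near the middle. I descend partway and re-check.

Call:
servo_tool(moves="0 0 0 -1 28 0 0.35;0 0 0 -2 57 -0.5 0.35;0 0 0 -2.5 85 -1 0.35;0 0 0 -3.5 114 -1 0.35;0 0 0 -3.5 114 -1 0.35;0 0 0 -3.5 114 -1 0.35")

```text
clock: 26.7
tcp_pos: [0.5405, 0.2398, 0.1012]
tcp_rot: [-89.8, 0.1, 92.8]
force: [-0.7, -0.8, -0.0]
width: 0.0588
```

```bash
python3 sens.py; python3 - <<'E'
from h import *
S=np.array([.5404,.2392,0]);r=rot(92.7)
plan([(S+[0,0,.017],r,.35,5),(S+[0,0,.017],r,.35,2),(S+[0,0,.017],r,-1,6)])
E
ls -t pics|head -1
```

```text
26.7 [0.54051051 0.23977451 0.10121768] [-89.77722717   0.12221624  92.75908128] 0.058847362836300224 [-0.74355251 -0.78570267 -0.01762989] [ 18.2  34.5 -61.8  94.5  31.9  70.8  42.3]
[ 297  199   40   38 1205] [316.33112033 217.47966805] [0.5400451  0.23899394 0.04463504]
sensor [0.54018612 0.23900125 0.044     ]
13 rows
0 0 0 -0.1 16.9 0.0 0.35;0 0 0 -0.2 33.8 0.0 0.35;0 0 0 -0.3 50.7 0.0 0.35;0 0 0 -0.4 67.6 0.0 0.35;0 0 0 -0.5 84.5 0.1 0.35;0 0 0 -0.5 84.5 0.1 0.35;0 0 0 -0.5 84.5 0.1 0.35;0 0 0 -0.5 84.5 0.1 -1;0 0 0 -0.5 84.5 0.1 -1;0 0 0 -0.5 84.5 0.1 -1;0 0 0 -0.5 84.5 0.1 -1;0 0 0 -0.5 84.5 0.1 -1;0 0 0 -0.5 84.5 0.1 -1
w6_26.7.png
```

Call:
servo_tool(moves="0 0 0 0 17 0 0.35;0 0 0 -0.5 34 0 0.35;0 0 0 -0.5 51 0 0.35;0 0 0 -0.5 68 0 0.35;0 0 0 -0.5 84 0 0.35;0 0 0 -0.5 84 0 0.35;0 0 0 -0.5 84 0 -0.1;0 0 0 -0.5 84 0 -0.1;0 0 0 -0.5 84 0 -1;0 0 0 -0.5 84 0 -1;0 0 0 -0.5 84 0 -1;0 0 0 -0.5 84 0 -1", squeeze=12)

```text
clock: 28.25
tcp_pos: [0.5408, 0.2394, 0.0181]
tcp_rot: [-89.9, 0.1, 92.8]
force: [-1.0, -1.1, 5.6]
width: 0.0437
```

```bash
python3 - <<'E'
from h import *
s=sense();print(s['clock'],s['tcp_pos'],s['tcp_rot'],s['width'],s['force'],s['q'].round(1))
p=s['tcp_pos'];r=rot(92.7)
plan([(p+[0,0,.04],r,-1,4),(p+[0,0,.17],r,-1,5),(p+[0,0,.17],r,-1,1)])
E
```

```text
28.25 [0.54084091 0.23939856 0.01809062] [-89.86730594   0.10105278  92.75680549] 0.04367904623438226 [-0.98164921 -1.06177357  5.58481369] [ 15.3  39.8 -57.5  98.1  37.1  63.5  39. ]
10 rows
0 0 0 -0.0 -10.0 0.0 -1;0 0 0 -0.0 -20.0 0.0 -1;0 0 0 -0.1 -30.0 0.1 -1;0 0 0 -0.1 -40.0 0.1 -1;0 0 0 -0.1 -66.0 0.2 -1;0 0 0 -0.2 -92.0 0.2 -1;0 0 0 -0.2 -118.0 0.3 -1;0 0 0 -0.3 -144.0 0.3 -1;0 0 0 -0.3 -170.0 0.4 -1;0 0 0 -0.3 -170.0 0.4 -1
```

Call:
servo_tool(moves="0 0 0 0 -10 0 -1;0 0 0 0 -20 0 -1;0 0 0 0 -30 0 -1;0 0 0 0 -40 0 -1;0 0 0 0 -66 0 -1;0 0 0 0 -92 0 -1;0 0 0 0 -118 0 -1;0 0 0 0 -144 0.5 -1;0 0 0 0 -170 0.5 -1;0 0 0 0 -170 0.5 -1;0 0 0 0 -170 0.5 -1", squeeze=15)

```text
clock: 29.62
tcp_pos: [0.5405, 0.2393, 0.1874]
tcp_rot: [-89.8, 0.1, 92.8]
force: [-1.0, -0.6, -1.0]
width: 0.0436
```

```bash
python3 - <<'E'
from h import *
s=sense();print(s['clock'],s['tcp_pos'],s['tcp_rot'],s['width'],s['force'],s['q'].round(1))
c=shot('wrist','w7.png')
p=s['tcp_pos'];t=np.array([.4841,-.3785,0]);rt=rot(86)
plan([(np.array([.49,-.05,.19]),rot(80),-1,8),(t+[0,0,.18],rot(60),-1,9),(t+[0,0,.18],rot(60),-1,3)])
E
```

```text
29.625 [0.54046219 0.23932577 0.18737481] [-89.83137571   0.13544182  92.7502484 ] 0.043636068169503286 [-1.02929972 -0.56658779 -0.99508509] [ 20.2  30.  -65.1  89.2  27.5  78.8  45.3]
20 rows
0 0.03 0 -35.8 -0.3 8.0 -1;0 0.06 0 -71.6 -0.5 16.0 -1;0 0.08 0 -107.4 -0.8 24.1 -1;0 0.11 0 -143.3 -1.0 32.1 -1;0 0.14 0 -179.1 -1.3 40.1 -1;0 0.17 0 -214.9 -1.5 48.1 -1;0 0.19 0 -250.7 -1.8 56.2 -1;0 0.22 0 -286.5 -2.0 64.2 -1;0 0.26 0 -323.0 -0.8 66.6 -1;0 0.30 0 -359.4 0.4 69.0 -1;0 0.34 0 -395.8 1.6 71.4 -1;0 0.38 0 -432.2 2.8 73.8 -1;0 0.42 0 -468.7 4.0 76.2 -1;0 0.46 0 -505.1 5.2 78.6 -1;0 0.49 0 -541.5 6.4 81.0 -1;0 0.53 0 -577.9 7.6 83.4 -1;0 0.57 0 -614.3 8.9 85.8 -1;0 0.57 0 -614.3 8.9 85.8 -1;0 0.57 0 -614.3 8.9 85.8 -1;0 0.57 0 -614.3 8.9 85.8 -1
```

View pics/w7.png

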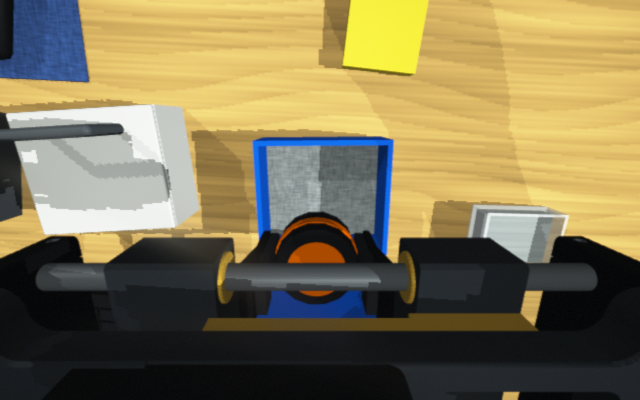

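The sensor is held and the blue box is empty. I carry it to the tray.

Call:
servo_tool(moves="0 0.03 0 -36 0 8 -1;0 0.06 0 -72 -0.5 16 -1;0 0.08 0 -107 -1 24 -1;0 0.11 0 -143 -1 32 -1;0 0.14 0 -179 -1 40 -1;0 0.17 0 -215 -1.5 48 -1;0 0.19 0 -251 -2 56 -1;0 0.22 0 -287 -2 64 -1;0 0.26 0 -323 -1 67 -1;0 0.30 0 -359 0 69 -1;0 0.34 0 -396 1.5 71 -1;0 0.38 0 -432 3 74 -1;0 0.42 0 -469 4 76 -1;0 0.46 0 -505 5 79 -1;0 0.49 0 -541 6 81 -1;0 0.53 0 -578 7.5 83 -1;0 0.57 0 -614 9 86 -1;0 0.57 0 -614 9 86 -1;0 0.57 0 -614 9 86 -1")

```text
clock: 32.05
tcp_pos: [0.484, -0.3781, 0.1795]
tcp_rot: [-89.9, 0.2, 60.1]
force: [0.9, 0.4, -0.6]
width: 0.0434
```

```bash
python3 - <<'E'
from h import *
s=sense();print(s['clock'],s['tcp_pos'],s['tcp_rot'],s['width'],s['force'],s['q'].round(1))
t=np.array([.4841,-.3785,0]);r=rot(60)
plan([(t+[0,0,.06],r,-1,5),(t+[0,0,.018],r,-1,6),(t+[0,0,.014],r,-1,4)])
c=shot('wrist','w8.png')
E
```

```text
32.05 [ 0.48404007 -0.37814746  0.17954737] [-89.8780707    0.17990125  60.09479405] 0.043419323209553745 [ 0.93926003  0.40801406 -0.55015354] [ 73.1  28.2 -53.   86.5  23.   76.8  78.1]
15 rows
0 0 0 0.0 23.9 -0.1 -1;0 0 0 0.0 47.8 -0.2 -1;0 0 0 0.1 71.7 -0.3 -1;0 0 0 0.1 95.6 -0.4 -1;0 0 0 0.1 119.5 -0.5 -1;0 0 0 0.1 126.5 -0.5 -1;0 0 0 0.1 133.5 -0.5 -1;0 0 0 0.2 140.5 -0.5 -1;0 0 0 0.2 147.5 -0.5 -1;0 0 0 0.2 154.5 -0.6 -1;0 0 0 0.2 161.5 -0.6 -1;0 0 0 0.2 162.5 -0.6 -1;0 0 0 0.2 163.5 -0.6 -1;0 0 0 0.2 164.5 -0.6 -1;0 0 0 0.2 165.5 -0.6 -1
```

View pics/w8.png

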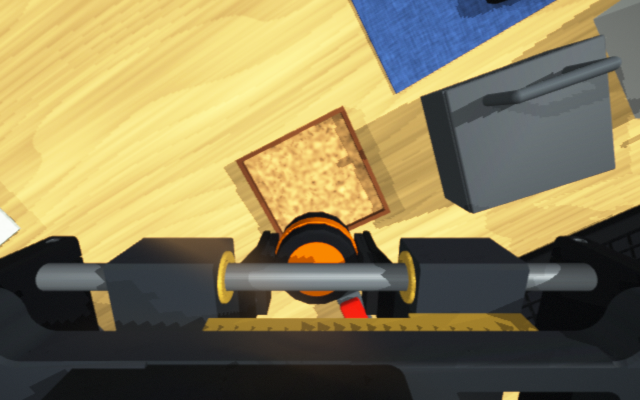

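Call:
servo_tool(moves="0 0 0 0 24 0 -1;0 0 0 0 48 0 -1;0 0 0 0 72 0 -1;0 0 0 0 96 -0.5 -1;0 0 0 0 119 -0.5 -1;0 0 0 0 128 -0.5 -1;0 0 0 0 137 -0.5 -1;0 0 0 0 146 -0.5 -1;0 0 0 0 155 -0.5 -1;0 0 0 0 162 -0.5 -1;0 0 0 0 164 -0.5 -1;0 0 0 0 165 -0.5 -1;0 0 0 0 166 -0.5 -1;0 0 0 0 166 -0.5 -1")

```text
clock: 33.85
tcp_pos: [0.4842, -0.3782, 0.0139]
tcp_rot: [-89.9, 0.2, 60.1]
force: [-0.3, 0.5, -1.0]
width: 0.0437
```

Call:
servo_tool(moves="0 0 0 0 0.5 0 -1;0 0 0 0 1 0 -1;0 0 0 0 1 0 -1")

```text
clock: 34.22
tcp_pos: [0.4843, -0.3783, 0.0132]
tcp_rot: [-89.9, 0.2, 60.1]
force: [-1.0, 0.6, 2.4]
width: 0.044
```

Contact felt (Fz rose by about 3 N). I release and rise.

Call:
servo_tool(moves="0 0 0 0 0 0 0.1;0 0 0 0 0 0 0.3;0 0 0 0 0 0 0.35;0 0 0 0 0 0 0.35;0 0 0 0 -15 0 0.35;0 0 0 0 -40 0 0.35;0 0 0 0 -80 0 0.35;0 0 0 0 -120 0 0.35;0 0 0 0 -180 0 0.35;0 0 0 0 -200 0 0.35;0 0 0 0 -200 0 0.35")

```text
clock: 35.6
tcp_pos: [0.4856, -0.378, 0.2151]
tcp_rot: [-90.1, 0.2, 60.2]
force: [-0.6, 0.7, -0.1]
width: 0.059
```

```bash
python3 - <<'E'
from h import *
s=sense();print(s['clock'],s['tcp_pos'],s['tcp_rot'],s['width'],s['force'],s['q'].round(1))
c=shot('wrist','w9.png');P=cloud(c,toolpose(s)@c['mount']);hsv=cv2.cvtColor(c['frame'],cv2.COLOR_BGR2HSV)
k=(cv2.inRange(hsv,(5,170,150),(18,255,255))>0)&(P[...,2]>.03)&(P[...,2]<.05)&(abs(P[...,1]+.378)<.06)
print(k.sum(),P[k].mean(0),P[k][:,2].min(),P[k][:,2].max())
# blue lid angle from top view
c=shot('top','t9.png');Q=cloud(c,c['pose']);(cx,cy),yaw=B['blue'];u=np.array([np.cos(np.radians(yaw)),np.sin(np.radians(yaw))]);v=np.array([-u[1],u[0]])
d=Q[...,:2]-[cx,cy];a=d@u-.06;b=d@v
m=(a>-.06)&(a<.1)&(abs(b)<.07)&(Q[...,2]>.1)&(Q[...,2]<.25)
for lo in np.arange(.1,.22,.01):
    j=m&(Q[...,2]>=lo)&(Q[...,2]<lo+.01)
    if j.any(): print(round(lo,2),j.sum(),a[j].min().round(3),a[j].max().round(3))
E
```

```text
35.6 [ 0.48558801 -0.37799618  0.21513369] [-90.08676781   0.24576951  60.15470872] 0.05897278707774011 [-0.5760989   0.74755541 -0.05234725] [ 73.3  26.8 -53.8  83.8  21.9  80.2  78.9]
575 [ 0.48355485 -0.37851624  0.03928435] 0.030065089274797896 0.04251983131142034
0.1 50 0.004 0.008
0.11 46 0.006 0.011
0.12 46 0.007 0.011
0.13 48 0.009 0.011
0.14 52 0.01 0.015
0.15 191 0.011 0.063
0.16 108 0.013 0.06
0.17 125 0.013 0.022
0.18 32 0.015 0.02
```

View pics/w9.png

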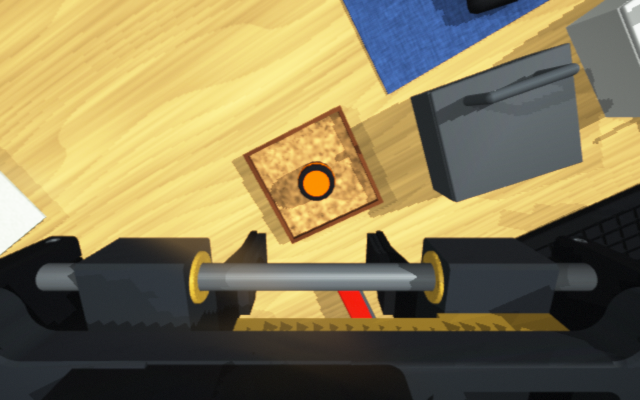

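View pics/t9.png

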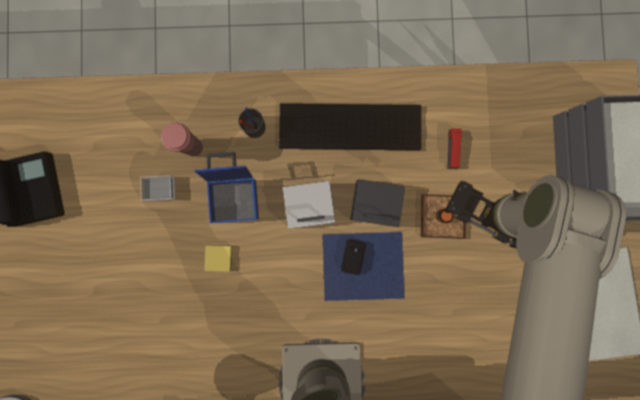

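The sensor stands upright mid-tray ((316,182) in the wrist view; top at about 0.04 m). The blue lid stands at about 98°. I go back to its handle.

```bash
python3 - <<'E'
from h import *
h=np.array([.6651,.2531,.1331]);r=rot(2.8);up=h+[0,0,.085]
plan([(up,r,-.4,16),(up,r,-.4,4)])
E
```

```text
20 rows
0 0.06 0 39.8 -0.5 9.8 -0.4;0 0.13 0 79.6 -1.0 19.7 -0.4;0 0.19 0 119.4 -1.4 29.5 -0.4;0 0.25 0 159.3 -1.9 39.3 -0.4;0 0.31 0 199.1 -2.4 49.1 -0.4;0 0.38 0 238.9 -2.9 59.0 -0.4;0 0.44 0 278.7 -3.4 68.8 -0.4;0 0.50 0 318.5 -3.9 78.6 -0.4;0 0.56 0 358.3 -4.3 88.5 -0.4;0 0.63 0 398.1 -4.8 98.3 -0.4;0 0.69 0 438.0 -5.3 108.1 -0.4;0 0.75 0 477.8 -5.8 117.9 -0.4;0 0.81 0 517.6 -6.3 127.8 -0.4;0 0.88 0 557.4 -6.8 137.6 -0.4;0 0.94 0 597.2 -7.2 147.4 -0.4;0 1.00 0 637.0 -7.7 157.3 -0.4;0 1.00 0 637.0 -7.7 157.3 -0.4;0 1.00 0 637.0 -7.7 157.3 -0.4;0 1.00 0 637.0 -7.7 157.3 -0.4;0 1.00 0 637.0 -7.7 157.3 -0.4
```

Call:
servo_tool(moves="0 0.06 0 40 0 10 -0.4;0 0.13 0 80 -1 20 -0.4;0 0.19 0 119 -1 30 -0.4;0 0.25 0 159 -2 39 -0.4;0 0.31 0 199 -2 49 -0.4;0 0.38 0 239 -3 59 -0.4;0 0.44 0 279 -3 69 -0.4;0 0.50 0 318 -4 79 -0.4;0 0.56 0 358 -4 88 -0.4;0 0.63 0 398 -5 98 -0.4;0 0.69 0 438 -5 108 -0.4;0 0.75 0 478 -6 118 -0.4;0 0.81 0 518 -6 128 -0.4;0 0.88 0 557 -7 138 -0.4;0 0.94 0 597 -7 147 -0.4;0 1.00 0 637 -7.5 157 -0.4;0 1.00 0 637 -7.5 157 -0.4;0 1.00 0 637 -7.5 157 -0.4;0 1.00 0 637 -7.5 157 -0.4")

```text
clock: 38.08
tcp_pos: [0.6656, 0.2512, 0.2173]
tcp_rot: [-90.2, 0.3, 2.8]
force: [0.5, 0.2, -0.2]
width: 0.0261
```

```bash
python3 - <<'E'
from h import *
s=sense();print(s['clock'],s['tcp_pos'],s['tcp_rot'],s['width'],s['force'],s['q'].round(1))
c=shot('wrist','w10.png')
h=np.array([.6651,.2531,.1331]);r=rot(2.8)
plan([(h,r,-.4,5),(h,r,-1,4)])
E
```

```text
38.075 [0.66559249 0.25117065 0.21730854] [-90.15661199   0.27258154   2.75886436] 0.02610939220408138 [ 0.47110406  0.1915595  -0.15980432] [  3.6  38.1 -47.5  66.3  27.1  86.6 -36.3]
9 rows
0 0 0 -0.0 16.9 0.4 -0.4;0 0 0 -0.0 33.8 0.8 -0.4;0 0 0 -0.0 50.7 1.2 -0.4;0 0 0 -0.1 67.6 1.6 -0.4;0 0 0 -0.1 84.5 2.0 -0.4;0 0 0 -0.1 84.5 2.0 -1;0 0 0 -0.1 84.5 2.0 -1;0 0 0 -0.1 84.5 2.0 -1;0 0 0 -0.1 84.5 2.0 -1
```

View pics/w10.png

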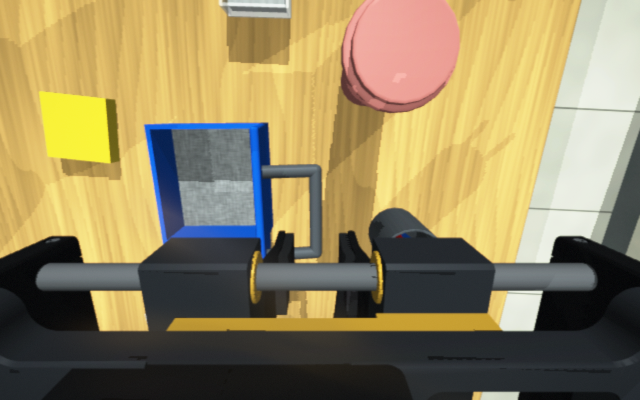

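The bar (u≈316, v 165–258) is lined up with the gap between the fingers. I descend, grip and shut the lid.

Call:
servo_tool(moves="0 0 0 0 17 0 -0.4;0 0 0 0 34 1 -0.4;0 0 0 0 51 1 -0.4;0 0 0 0 68 1.5 -0.4;0 0 0 0 84 2 -0.4;0 0 0 0 84 2 -0.4;0 0 0 0 84 2 -1;0 0 0 0 84 2 -1;0 0 0 0 84 2 -1;0 0 0 0 84 2 -1", squeeze=15)

```text
clock: 39.38
tcp_pos: [0.6655, 0.2533, 0.1342]
tcp_rot: [-90.1, 0.2, 2.8]
force: [0.2, 1.2, 2.0]
width: 0.0094
```

Call:
servo_tool(moves="0 0 0 -6 -3 0 -1;0 0 0 -13 -7 0 -1;0 0 0 -22 -10 0 -1;0 0 0 -31 -13 0 -1;0 0 0 -42 -15.5 0 -1;0 0 0 -54 -16.5 0 -1;0 0 0 -65 -16.5 0 -1;0 0 0 -77 -15 0 -1;0 0 0 -88 -13 0 -1;0 0 0 -99 -9 0 -1;0 0 0 -109 -4 0 -1;0 0 0 -119 1 0 -1;0 0 0 -129 8 0 -1;0 0 0 -137 16 0 -1;0 0 0 -144 23 0 -1;0 0 0 -150 31 0 -1;0 0 0 -155 39 0 -1;0 0 0 -159 47 0 -1;0 0 0 -159.5 49 0 -1;0 0 0 -159.5 49 0 -1")

```text
clock: 41.88
tcp_pos: [0.5058, 0.2458, 0.0863]
tcp_rot: [-90.1, 0.2, 2.8]
force: [-3.2, -2.6, 9.8]
width: 0.0091
```

Call:
servo_tool(moves="0 0 0 0 1 0 -1;0 0 0 0 1 0 -1;0 0 0 0 0 0 0.3;0 0 0 0 0 0 0.3;0 0 0 0 0 0 0.3;0 0 0 0 0 0 0.3;0 0 0 0 -30 0 0.3;0 0 0 0 -60 0 0.3;0 0 0 0 -100 0 0.3;0 0 0 -20 -150 0 0.3;0 0 0 -50 -180 20 0.3;0 0 0 -70 -180 60 0.3;0 0 0 -70 -180 110 0.3;0 0 0 -70 -180 160 0.3;0 0 0 -70 -180 160 0.3;0 0 0 -70 -180 160 0.3")

```text
clock: 43.88
tcp_pos: [0.4288, 0.4024, 0.2659]
tcp_rot: [-90.1, 0.2, 2.8]
force: [0.3, 0.0, -0.0]
width: 0.0567
```

```bash
python3 - <<'E'
from h import *
s=sense();print(s['clock'],s['tcp_pos'],s['force'],s['width'])
lids(B,s)
c=shot('top','t11.png');P=cloud(c,c['pose']);shot('scene','s11.png')
hsv=cv2.cvtColor(c['frame'],cv2.COLOR_BGR2HSV)
k=(cv2.inRange(hsv,(5,150,100),(18,255,255))>0)&(P[...,2]>.03)&(P[...,2]<.05)
print('sensor',k.sum(),P[k].mean(0))
a=cv2.imread('pics/top0.png');d=cv2.absdiff(a,c['frame']).max(2);cv2.imwrite('pics/d11.png',np.vstack([c['frame'][60:320],cv2.cvtColor(d,cv2.COLOR_GRAY2BGR)[60:320]*3]))
E
```

```text
43.875 [0.42878657 0.40240289 0.26585016] [ 0.25816342  0.04311857 -0.02066267] 0.056721135315055786
white top 1500 slope deg 0.14 z 0.0662
white top handle a -0.0401 b -0.0 zmax 0.1125
grey top 1500 slope deg 0.06 z 0.066
grey top handle a -0.0403 b 0.0009 zmax 0.1126
blue top 1494 slope deg 0.05 z 0.0667
blue top handle a -0.0401 b -0.0008 zmax 0.1134
blue wrist 532 slope deg -0.18 z 0.0662
blue wrist handle a -0.0433 b 0.013 zmax 0.1116
sensor 113 [ 0.52226886 -0.38587296  0.03788842]
```

View pics/d11.png

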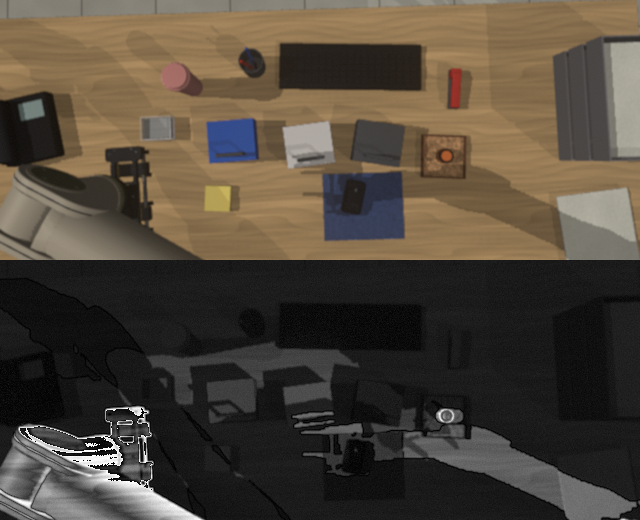

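All three lids read shut (slope within 0.2°). The sensor stands in the tray, and the difference image shows only the arm, shadows and the sensor. I hand in.

```bash
python3 - <<'E'
from h import *
print(close_job())
E
```

```text
the job is handed in; nothing more can be done
None
```

The sensor is now upright near the middle of the wooden tray, and I handed the job in at about 44 s on the robot's clock.

I opened the boxes in the order asked, shutting each before the next:
- **White:** held the card reader, which I left inside.
- **Dark grey:** held the green-capped tub, which I left inside.
- **Blue:** held the sensor. I lifted it out, set it down with about 3 N of contact, and then shut the lid.

**Last checks**
- **Lids:** the last camera depth readings put all three lids flat to within 0.2°, with their tops at 66–67 mm.
- **Other things on the desk:** comparing the top views from before and after showed only the arm, shadows and the sensor changed.
- **Sensor position:** the final automatic position reading was off, about 40 mm out in x, probably because the colour mask also caught the red stapler. I relied on the wrist reading just after release, at (0.484, −0.379), and on the final top picture. Both show the sensor upright and centred in the tray.

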